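# Move the seasonings to the other rack in reverse order

## Robot

A 6-joint arm with a two-finger parallel gripper is mounted at the origin on a cart in front of the work surface, level with it; the furniture and walls round the work are solid. World frame = base frame: x ahead of the robot, y to its left, z up, the work surface at z = 0. Lengths are in m, angles in rad, forces in N, time in s.
With the tool pointing down it reaches from about 0.225 to 0.875 m from the base axis. Payload 3.4 kg.
Tool frame: the origin (TCP) lies at the very end of the fingers, on their centre line; the grasp point (between the pads) lies 19 mm behind it (manip.grasp_offset is the distance from the TCP to the grasp point, in m); x points along the fingers, y is the direction in which the jaws open and shut, and the axes are right-handed (so a half turn about x gives the same grasp; the last joint's range is limited). The gripper opens to 85 mm and grips with 20 to 120 N. Pads are 22 mm wide; open, the fingers measure 114 mm over their backs; the gripper's body (76 mm by 85 mm) begins 54 mm behind the grasp point. The pads swing forward as they close: fully open they stand 13 mm farther back than shut.
Start: joints at [-1.422, 0.276, 1.505, -0, 1.361, -0.121], TCP at [0.153, -0.554, 0.231] pointing down, gripper open.
Joint ranges: [-2.89, 2.89], [-0.75, 2.08], [0.22, 2.7], [-1.18, 4.32], [0.11, 2.71], [-2.7, 2.7]. Speed limits (rad/s): [2.57, 2.57, 3.14, 3.14, 3.14, 3.14].

## Interface

Orientations are given as a unit quaternion [w, x, y, z].
In Python, from rig import manip gives the robot as it stands.
- The arm moves only by the tool step_arm, never from a script. Its argument "increments" is a list of rows, each an object with "grip": the opening, from 0 (shut) to 1 (fully open); "delta_pos": the shift along the world's x, y, z in m, a list of three; "twist": the turn about the world's z in degrees. A call has 1 to 10 rows; each row shifts and turns the commanded pose from where the row before left it; what a row does not reach is not made up. A row lasts 1/12 s, in which the tool goes at most 41.7 mm and 7.16 degrees, less where a joint would pass 70% of its speed; a pose out of reach is approached as far as the arm can. A call with a gripper value outside its range is refused whole. The fingers move at their own pace and stop on an object; "force" is the grip in N (left out, the last holds). Time passes only in rows, so rows that do not move let the fingers close. It gives the time, the measured TCP pose, the force and the opening at its end, in the units of the state.
- manip.get_state(): the state, without advancing time (a new reading comes with each control period).
- manip.get_image(name): name is "side" or "top" or "wrist"; returns a dict with "img" (400x640x3 uint8, red, green, blue), "fx", "fy", "cx", "cy" (pixels), "rvec" (rotation vector, rad) and "tvec" (3), from world to camera coordinates, as OpenCV has them; the wrist camera has in their place "mount" (4x4, takes a point from camera to tool coordinates, whose origin is the TCP and whose axes are the tool frame's). Camera axes: x right, y down, z forward; pixel columns grow to the right and rows downward; lengths in m; the calibration is good to about 2 mm. The wrist camera is an equidistant fisheye: a pixel r from the principal point sees the ray r / f radians off the axis. A picture is of the moment at which its call begins: read the wrist's pose just before it. There is no depth.
- manip.sign_off(): hands the job in, once; it reports no verdict.
The state is a dict: "clock": time; "qpos": joint angles; "qd": joint speeds; "effort": joint torques, N m; "position": TCP position; "ee_rot": TCP orientation; "contact_force": force on the tool from outside, world axes, zero at the start; "moment": the same for the moment, N m; "width": finger opening in m.
Only numpy, scipy, OpenCV 4.12 (cv2) and the standard library are available. Lean on these libraries where they do the work, as an engineer would, in place of code of your own. Each camera call takes 0.05 s, during which the arm holds its last target. There are 200 camera calls.

## Task

Move the pepper mill, the salt shaker and the two spice jars from the full rack into the empty rack, in reverse order: the one that now stands farthest left goes into the farthest right pocket, the next into the pocket beside it, and so on. Carry them upright and leave each one standing upright on the floor of its own pocket; the round rubber mats stay where they are.

Things in the scene. Friction and masses are not known exactly. Their poses are not given: they have to be found in the camera images.
- rack_full: fixed low aluminium rack, a row of four 76 mm square pockets, 88 mm (x) by 334 mm (y), walls and dividers 6 mm; rim 36 mm and pocket floor 9 mm above the worktop; pocket centres at y = -123, -41, 41, 123 mm. Origin: centre of underside, on the worktop; y along the row to the robot's left (within 7 degrees). At first a seasoning stands in each pocket on a rubber mat. Nearer or farther of the two.
- rack_empty: fixed low aluminium rack, a row of four 76 mm square pockets, 88 mm (x) by 334 mm (y), walls and dividers 6 mm; rim 36 mm and pocket floor 9 mm above the worktop; pocket centres at y = -123, -41, 41, 123 mm. Origin: centre of underside, on the worktop; y along the row to the robot's left (within 7 degrees). All four pockets are empty and have no mats.
- pepper_mill: dark brown turned wooden pepper mill, 150 mm tall; foot up to 58 mm across (108 mm high), above it a round head 50 mm across, 109 to 139 mm above the foot (widest at 122 mm; a good place to grip), and a small metal knob on top. Weighs 0.18 kg; the head does not turn. Origin: centre of the underside; z up the axis.
- salt_shaker: clear glass salt shaker with salt in it and a domed grey metal cap with holes, 90 mm tall, 44 mm across up to 74 mm high, cap 34 mm across; grip about 60 mm up. 0.1 kg. Origin: centre of the underside; z up the axis.
- tall_jar: taller spice jar, glass with a black cap and a green label, 105 mm tall, 45 mm across; grip about 68 mm up. 0.11 kg. Origin: centre of the underside; z up the axis.
- short_jar: shorter spice jar, glass with a dark brown cap and a brown label, 96 mm tall, 43 mm across; grip about 64 mm up. 0.11 kg. Origin: centre of the underside; z up the axis.
- pepper_mill_mat: black round rubber mat, 70 mm across and 3 mm thick, fixed in the pocket of the full rack where the pepper mill stands at the start (the mat stays there). Origin: centre of its underside, on the pocket floor.
- salt_shaker_mat: black round rubber mat, 70 mm across and 3 mm thick, fixed in the pocket of the full rack where the salt shaker stands at the start (the mat stays there). Origin: centre of its underside, on the pocket floor.
- tall_jar_mat: black round rubber mat, 70 mm across and 3 mm thick, fixed in the pocket of the full rack where the taller spice jar stands at the start (the mat stays there). Origin: centre of its underside, on the pocket floor.
- short_jar_mat: black round rubber mat, 70 mm across and 3 mm thick, fixed in the pocket of the full rack where the shorter spice jar stands at the start (the mat stays there). Origin: centre of its underside, on the pocket floor.
Mind the look-alikes: they are no part of the job. Leave any blue or yellow look-alike of the tall_jar alone.

How it is judged:
At the end, for the whole second after the job is handed in: Each seasoning stands in the pocket of the once empty rack that mirrors its first pocket (leftmost to rightmost, and so on): within 18 mm of the pocket centre along and across the row, foot within 5 mm of the pocket floor, upright within 0.1 rad, released, slower than 20 mm/s (((y of pepper_mill_mat in the frame of rack_full between -0.143 and -0.103 m and y of pepper_mill in the frame of rack_empty between 0.105 and 0.141 m) or (y of pepper_mill_mat in the frame of rack_full between -0.061 and -0.021 m and y of pepper_mill in the frame of rack_empty between 0.023 and 0.059 m) or (y of pepper_mill_mat in the frame of rack_full between 0.021 and 0.061 m and y of pepper_mill in the frame of rack_empty between -0.059 and -0.023 m) or (y of pepper_mill_mat in the frame of rack_full between 0.103 and 0.143 m and y of pepper_mill in the frame of rack_empty between -0.141 and -0.105 m)) and x of pepper_mill in the frame of rack_empty between -0.018 and 0.018 m and z of pepper_mill in the frame of rack_empty between 0.004 and 0.014 m and angle between each of pepper_mill, salt_shaker, tall_jar, short_jar's own z axis and vertical below 0.1 rad and linear speed of each of pepper_mill, salt_shaker, tall_jar, short_jar below 0.02 m/s and ((y of salt_shaker_mat in the frame of rack_full between -0.143 and -0.103 m and y of salt_shaker in the frame of rack_empty between 0.105 and 0.141 m) or (y of salt_shaker_mat in the frame of rack_full between -0.061 and -0.021 m and y of salt_shaker in the frame of rack_empty between 0.023 and 0.059 m) or (y of salt_shaker_mat in the frame of rack_full between 0.021 and 0.061 m and y of salt_shaker in the frame of rack_empty between -0.059 and -0.023 m) or (y of salt_shaker_mat in the frame of rack_full between 0.103 and 0.143 m and y of salt_shaker in the frame of rack_empty between -0.141 and -0.105 m)) and x of salt_shaker in the frame of rack_empty between -0.018 and 0.018 m and z of salt_shaker in the frame of rack_empty between 0.004 and 0.014 m and ((y of tall_jar_mat in the frame of rack_full between -0.143 and -0.103 m and y of tall_jar in the frame of rack_empty between 0.105 and 0.141 m) or (y of tall_jar_mat in the frame of rack_full between -0.061 and -0.021 m and y of tall_jar in the frame of rack_empty between 0.023 and 0.059 m) or (y of tall_jar_mat in the frame of rack_full between 0.021 and 0.061 m and y of tall_jar in the frame of rack_empty between -0.059 and -0.023 m) or (y of tall_jar_mat in the frame of rack_full between 0.103 and 0.143 m and y of tall_jar in the frame of rack_empty between -0.141 and -0.105 m)) and x of tall_jar in the frame of rack_empty between -0.018 and 0.018 m and z of tall_jar in the frame of rack_empty between 0.004 and 0.014 m and ((y of short_jar_mat in the frame of rack_full between -0.143 and -0.103 m and y of short_jar in the frame of rack_empty between 0.105 and 0.141 m) or (y of short_jar_mat in the frame of rack_full between -0.061 and -0.021 m and y of short_jar in the frame of rack_empty between 0.023 and 0.059 m) or (y of short_jar_mat in the frame of rack_full between 0.021 and 0.061 m and y of short_jar in the frame of rack_empty between -0.059 and -0.023 m) or (y of short_jar_mat in the frame of rack_full between 0.103 and 0.143 m and y of short_jar in the frame of rack_empty between -0.141 and -0.105 m)) and x of short_jar in the frame of rack_empty between -0.018 and 0.018 m and z of short_jar in the frame of rack_empty between 0.004 and 0.014 m); the robot touches nothing.
It fails at once if A seasoning is tipped by more than 0.7 rad (knocked over or laid down) (angle between any of pepper_mill, salt_shaker, tall_jar, short_jar's own z axis and vertical above 0.7 rad).
It also fails if it takes over 102 s, if anything falls off the work surface, if the arm or the gripper's body presses on something with over 40 N, if the wrist force passes 120 N, or if a joint passes its speed limit or range.

## Working session

There is one attempt and no reset: what is moved stays moved. The work goes in short steps, Python scripts to look and compute and a tool call to move; the robot and the scene stay as the last step left them, time stands still between calls to the robot, and variables do not carry over. Pictures are saved under pics/ and viewed, about 12 in all and at most 16, crops included, and the job is handed in when it is done.

Besides the shell and the picture viewer there is one more tool, called after ">>>" in YAML: its name, and indented under it one key for each argument. step_arm: Moves the arm, as the interface text tells. Its arguments: {"type":"object","properties":{"increments":{"type":"array"},"force":{"type":"number"}},"required":["increments"]}

```bash
mkdir -p pics; ls
python3 - <<'E'
from rig import manip
import cv2
s=manip.get_state();print(s)
for n in("top","side"):
    d=manip.get_image(n);print(n,{k:v for k,v in d.items() if k!='img'})
    cv2.imwrite(f'pics/{n}0.png',d['img'][:,:,::-1])
E
```

```text
pics
{'clock': 0.0, 'qpos': array([-1.42199129e+00,  2.76617484e-01,  1.50615834e+00, -7.88327356e-06,
        1.36072707e+00, -1.21007879e-01]), 'qd': array([-0.00190838, -0.00061257, -0.00131051, -0.00026797,  0.00101136,
       -0.00134707]), 'effort': array([-5.34507744e-04, -4.16777372e+01, -2.45803517e+01, -2.97822526e-04,
        1.12291003e-02,  1.22133036e-05]), 'position': array([ 0.15317253, -0.55365285,  0.23041687]), 'ee_rot': array([-0.09442944, -0.70066944, -0.09577998,  0.70069366]), 'contact_force': array([-0.70656074,  0.18633294, -0.00952325]), 'moment': array([-0.08826437,  0.00571791,  0.02489856]), 'width': 0.0852752263970502}
top {'fx': 460.73717450882395, 'fy': 460.73717450882395, 'cx': 319.9527137025751, 'cy': 202.1046101462131, 'rvec': array([ 2.13106893, -2.14359329,  0.17944141]), 'tvec': array([0.10717242, 0.59932589, 0.79614631])}
side {'fx': 404.0380123387291, 'fy': 404.0380123387291, 'cx': 321.68350860332185, 'cy': 188.78489883363608, 'rvec': array([ 2.23077358e+00, -5.71148344e-03, -4.57245063e-04]), 'tvec': array([-0.58046714,  0.10344632,  0.92079796])}
```

View pics/top0.png

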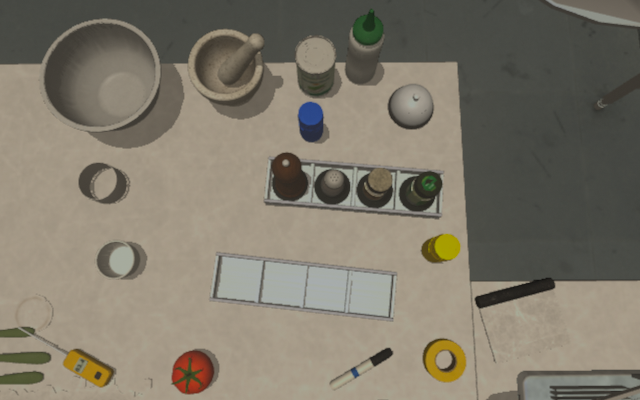

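View pics/side0.png

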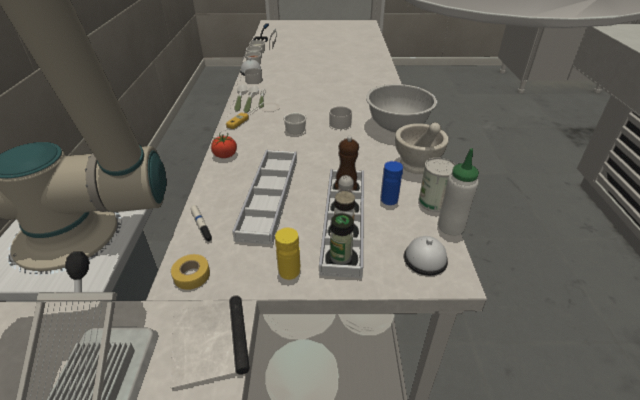

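```bash
cat > h.py <<'E'
import numpy as np,cv2
from scipy.spatial.transform import Rotation as R
from rig import manip
def cast(d,px,z):
    """pixels -> world points on plane height z (fixed cameras)"""
    Rm,_=cv2.Rodrigues(d['rvec']); K=np.array([[d['fx'],0,d['cx']],[0,d['fy'],d['cy']],[0,0,1]])
    r=np.c_[np.reshape(px,(-1,2)),np.ones(np.size(px)//2)]@np.linalg.inv(K).T@Rm
    c=-Rm.T@d['tvec']; return c+r*((z-c[2])/r[:,2])[:,None]
def rot(s): q=s['ee_rot'];return R.from_quat([q[1],q[2],q[3],q[0]]).as_matrix()
def wcast(s,d,px,z):
    """same for the wrist fisheye"""
    p=np.reshape(px,(-1,2))-[d['cx'],d['cy']]; r=np.linalg.norm(p,axis=1,keepdims=True); th=r/d['fx']
    v=np.c_[p/np.maximum(r,1e-9)*np.sin(th),np.cos(th)]
    M=np.array(d['mount']);Rt=rot(s);v=v@(Rt@M[:3,:3]).T;c=s['position']+Rt@M[:3,3]
    return c+v*((z-c[2])/v[:,2])[:,None]
def rack(d,box,caster,name):
    x0,y0,x1,y1=box;im=d['img'][y0:y1,x0:x1].astype(int)
    m=((im[:,:,0]-im[:,:,2]<6)&(im.max(2)>95)).astype(np.uint8)*255
    m=cv2.morphologyEx(m,cv2.MORPH_CLOSE,np.ones((3,3)))
    c=max(cv2.findContours(m,cv2.RETR_EXTERNAL,cv2.CHAIN_APPROX_NONE)[0],key=cv2.contourArea)
    P=caster(c.reshape(-1,2)+[x0,y0])[:,:2].astype(np.float32)
    (cx,cy),(w,h),a=cv2.minAreaRect(P); b=cv2.boxPoints(((cx,cy),(w,h),a))
    e=max((b[1]-b[0],b[2]-b[1]),key=np.linalg.norm);e=e*np.sign(e[1])
    print(name,'centre',cx,cy,'size',w,h,'yaw deg',np.degrees(np.arctan2(-e[0],e[1])));return m
E
python3 - <<'E'
from h import *
s=manip.get_state();print('tool y',rot(s)[:,1],'x',rot(s)[:,0])
d=manip.get_image('top')
a=rack(d,(200,240,410,335),lambda p:cast(d,p,.036),'empty')
b=rack(d,(255,148,450,225),lambda p:cast(d,p,.036),'full')
big=cv2.resize(d['img'][130:335,200:470,::-1],None,fx=2.9,fy=2.9,interpolation=cv2.INTER_CUBIC)
cv2.imwrite('pics/crop1.png',big)
cv2.imwrite('pics/mask1.png',np.vstack([a,cv2.copyMakeBorder(b,4,0,0,a.shape[1]-b.shape[1],0,value=128)]))
for n,p,z in(('mill',(285,160),.16),('salt',(333,178),.1),('short',(381,177),.108),('tall',(430,181),.117),('blue',(311,111),.105),('yel',(447,246),.105)):
    print(n,cast(d,p,z)[0].round(3))
w=manip.get_image('wrist');print(w['mount'],w['fx'],w['cx'],w['cy'])
E
```

```text
tool y [ 0.2664799  -0.96383895 -0.00171689] x [-2.51772249e-04  1.71169376e-03 -9.99998503e-01]
empty centre 0.44822007417678833 0.12952262163162231 size 0.317266047000885 0.07604040205478668 yaw deg -6.4770308
full centre 0.6157591938972473 0.03829844668507576 size 0.04104034975171089 0.04673410952091217 yaw deg 67.32463
mill [0.651 0.16  0.16 ]
salt [0.634 0.081 0.1  ]
short [ 0.633 -0.001  0.108]
tall [ 0.624 -0.083  0.117]
blue [0.754 0.119 0.105]
yel [ 0.514 -0.11   0.105]
[[-1.29599137e-04 -3.09186940e-01  9.51001272e-01 -1.42351290e-01]
 [ 9.99999815e-01  5.25597920e-04  3.07157450e-04  1.13888702e-03]
 [-5.94813363e-04  9.51001135e-01  3.09186815e-01 -7.89456161e-02]
 [ 0.00000000e+00  0.00000000e+00  0.00000000e+00  1.00000000e+00]] 309.70691628693146 319.7537841877439 202.6875006123981
```

View pics/crop1.png

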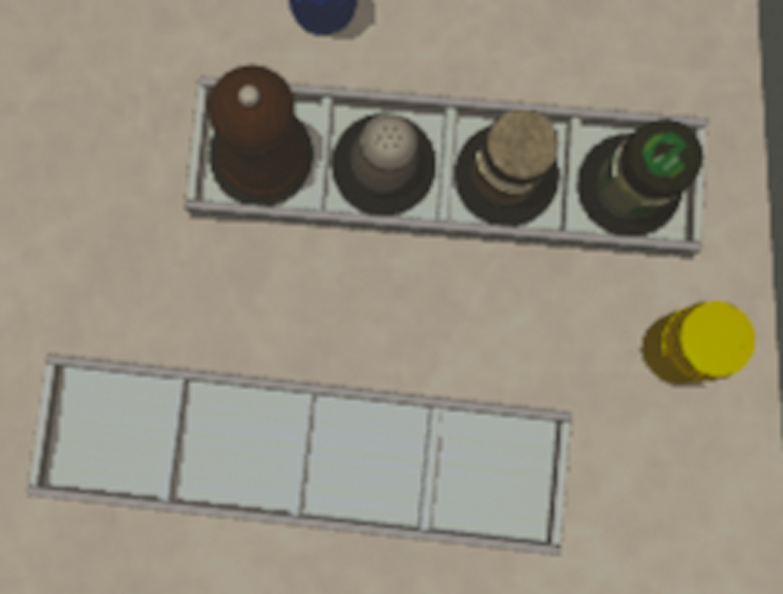

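View pics/mask1.png

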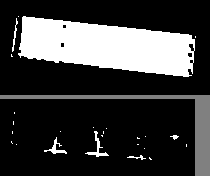

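Run:
```python
from h import *
d=manip.get_image('top'); f=lambda p,z:cast(d,(np.array(p)+.5)/2.9-.5+[200,130],z)
Rm,_=cv2.Rodrigues(d['rvec']);print('cam',-Rm.T@d['tvec'])
for n,c in(('empty',[(48,356),(571,413),(30,490),(560,549)]),('full',[(200,79),(707,120),(187,209),(697,252)])):
    P=f(c,.036)[:,:2];C=P.mean(0);e=P[0]+P[2]-P[1]-P[3];e/=np.linalg.norm(e)
    print(n,P.round(3).tolist(),'C',C.round(4),'yaw',np.degrees(np.arctan2(-e[0],e[1])),'len',np.linalg.norm(P[0]-P[1]),np.linalg.norm(P[0]-P[2]))
    for k in(.123,.041,-.041,-.123):print((C+k*e).round(4))
for n,p,z in(('mill',(249,95),.162),('salt',(389,134),.1),('short',(523,138),.108),('tall',(668,155),.117),('blue',(325,0),.105),('yel',(717,339),.105)):
    print(n,f(p,z)[0].round(4))
```

```text
cam [0.4618183  0.10690892 0.8830746 ]
empty [[0.51, 0.294], [0.472, -0.035], [0.427, 0.303], [0.389, -0.025]] C [0.4497 0.134 ] yaw -6.53525449479536 len 0.3310054736937049 0.08319940567832068
[0.4637 0.2562]
[0.4544 0.1748]
[0.445  0.0933]
[0.4357 0.0118]
full [[0.689, 0.2], [0.66, -0.13], [0.603, 0.208], [0.574, -0.119]] C [0.6317 0.0398] yaw -5.131488433754088 len 0.33125819001358964 0.08632981621623188
[0.6427 0.1623]
[0.6353 0.0806]
[ 0.628  -0.0011]
[ 0.6207 -0.0827]
mill [0.6463 0.1591 0.162 ]
salt [0.6376 0.0795 0.1   ]
short [6.33e-01 2.00e-04 1.08e-01]
tall [ 0.6203 -0.0832  0.117 ]
blue [0.7198 0.1175 0.105 ]
yel [ 0.5135 -0.1097  0.105 ]
```

>>> step_arm:
  increments:
    - {"grip": 1, "delta_pos": [0.0225, 0.0325, 0], "twist": 3.5}
    - {"grip": 1, "delta_pos": [0.0225, 0.0325, 0], "twist": 3.5}
    - {"grip": 1, "delta_pos": [0.0225, 0.0325, 0], "twist": 3.5}
    - {"grip": 1, "delta_pos": [0.0225, 0.0325, 0], "twist": 3.5}
    - {"grip": 1, "delta_pos": [0.0225, 0.0325, 0], "twist": 3.5}
    - {"grip": 1, "delta_pos": [0.0225, 0.0325, 0], "twist": 3.5}
    - {"grip": 1, "delta_pos": [0.0225, 0.0325, 0], "twist": 3.5}
    - {"grip": 1, "delta_pos": [0.0225, 0.0325, 0], "twist": 3.5}
    - {"grip": 1, "delta_pos": [0.0225, 0.0325, 0], "twist": 3.5}
    - {"grip": 1, "delta_pos": [0.0225, 0.0325, 0], "twist": 3.5}

```text
clock: 1.08
position: [0.3789, -0.2275, 0.2315]
ee_rot: [0.302, 0.639, 0.302, -0.639]
contact_force: [0.5, -0.2, -0.3]
width: 0.0854
```

>>> step_arm:
  increments:
    - {"grip": 1, "delta_pos": [0.0225, 0.0325, 0], "twist": 3.5}
    - {"grip": 1, "delta_pos": [0.0225, 0.0325, 0], "twist": 3.5}
    - {"grip": 1, "delta_pos": [0.0225, 0.0325, 0], "twist": 3.5}
    - {"grip": 1, "delta_pos": [0.0225, 0.0325, 0], "twist": 3.5}
    - {"grip": 1, "delta_pos": [0.0225, 0.0325, 0], "twist": 3.5}
    - {"grip": 1, "delta_pos": [0.0225, 0.0325, 0], "twist": 3.5}
    - {"grip": 1, "delta_pos": [0.0225, 0.0325, 0], "twist": 3.5}
    - {"grip": 1, "delta_pos": [0.0225, 0.0325, 0], "twist": 3.5}
    - {"grip": 1, "delta_pos": [0, 0, 0], "twist": 0}
    - {"grip": 1, "delta_pos": [0, 0, 0], "twist": 0}

```text
clock: 1.92
position: [0.5588, 0.0324, 0.2307]
ee_rot: [-0.448, -0.547, -0.448, 0.547]
contact_force: [-0.3, -0.2, -0.4]
width: 0.0856
```

Run:
```python
from h import *
s=manip.get_state();print(s['position'],'tool yaw',np.degrees(np.arctan2(rot(s)[1,1],rot(s)[0,1])),rot(s)[:,2],s['qpos'])
d=manip.get_image('wrist');cv2.imwrite('pics/w1.png',d['img'][:,:,::-1])
```

```text
[0.5588087  0.03242664 0.23067625] tool yaw -11.356210363660319 [-1.96907774e-01 -9.80421950e-01  3.57064104e-04] [-6.61828527e-02  2.53814162e-01  1.53775838e+00 -2.46789231e-04
  1.35091889e+00  1.32074191e-01]
```

View pics/w1.png

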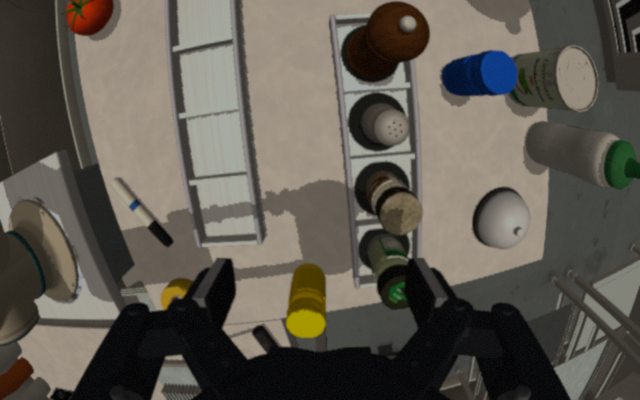

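Run:
```python
from h import *
s=manip.get_state();d=manip.get_image('wrist')
for n,p,z in(('mill',(407,24),.162),('salt',(393,126),.1),('short',(402,213),.108),('tall',(397,291),.117)):print(n,wcast(s,d,p,z)[0].round(4))
c=[(333,17),(179,-0),(262,240),(198,246)];print(wcast(s,d,[(262,240),(198,246),(356,286)],.036).round(4))
```

```text
mill [0.644  0.1546 0.162 ]
salt [0.634 0.078 0.1  ]
short [ 0.6296 -0.002   0.108 ]
tall [ 0.615  -0.0816  0.117 ]
[[ 0.4736 -0.0327  0.036 ]
 [ 0.3874 -0.0262  0.036 ]
 [ 0.5752 -0.1204  0.036 ]]
```

>>> step_arm:
  increments:
    - {"grip": 1, "delta_pos": [0.0215, 0.0312, 0], "twist": 1.6}
    - {"grip": 1, "delta_pos": [0.0215, 0.0312, 0], "twist": 1.6}
    - {"grip": 1, "delta_pos": [0.0215, 0.0312, 0], "twist": 1.6}
    - {"grip": 1, "delta_pos": [0.0217, 0.031, 0], "twist": 1.6}
    - {"grip": 1, "delta_pos": [0, 0, 0], "twist": 0}
    - {"grip": 1, "delta_pos": [0, 0, -0.03], "twist": 0}
    - {"grip": 1, "delta_pos": [0, 0, -0.03], "twist": 0}
    - {"grip": 1, "delta_pos": [0, 0, -0.03], "twist": 0}
    - {"grip": 1, "delta_pos": [0, 0, -0.028], "twist": 0}
    - {"grip": 1, "delta_pos": [0, 0, 0], "twist": 0}

```text
clock: 2.85
position: [0.6394, 0.1525, 0.1074]
ee_rot: [-0.474, -0.519, -0.479, 0.526]
contact_force: [-1.4, 0.4, -0.5]
width: 0.0854
```

>>> step_arm:
  force: 50
  increments:
    - {"grip": 0, "delta_pos": [0, 0, 0], "twist": 0}
    - {"grip": 0, "delta_pos": [0, 0, 0], "twist": 0}
    - {"grip": 0, "delta_pos": [0, 0, 0], "twist": 0}
    - {"grip": 0, "delta_pos": [0, 0, 0], "twist": 0}
    - {"grip": 0, "delta_pos": [0, 0, 0], "twist": 0}
    - {"grip": 0, "delta_pos": [0, 0, 0], "twist": 0}
    - {"grip": 0, "delta_pos": [0, 0, 0], "twist": 0}
    - {"grip": 0, "delta_pos": [0, 0, 0], "twist": 0}

```text
clock: 3.52
position: [0.6463, 0.1552, 0.1167]
ee_rot: [0.479, 0.523, 0.476, -0.52]
contact_force: [-0.0, -1.2, 7.5]
width: 0.0463
```

>>> step_arm:
  increments:
    - {"grip": 0.8, "delta_pos": [0, 0, 0], "twist": 0}
    - {"grip": 0.8, "delta_pos": [0, 0, 0], "twist": 0}
    - {"grip": 0.8, "delta_pos": [0, 0, 0], "twist": 0}
    - {"grip": 0.8, "delta_pos": [0, 0, 0], "twist": 0}

```text
clock: 3.85
position: [0.6444, 0.1554, 0.1134]
ee_rot: [0.477, 0.522, 0.477, -0.522]
contact_force: [-0.6, -0.6, -0.8]
width: 0.0684
```

Run:
```python
from h import *
s=manip.get_state();print(s['position'],s['width'],s['contact_force'],np.degrees(np.arctan2(rot(s)[1,1],rot(s)[0,1])))
d=manip.get_image('wrist');cv2.imwrite('pics/w2.png',d['img'][:,:,::-1])
```

```text
[0.64439035 0.15544379 0.11339357] 0.06844739811473792 [-0.63823594 -0.60325044 -0.83910529] -5.136850519473276
```

View pics/w2.png

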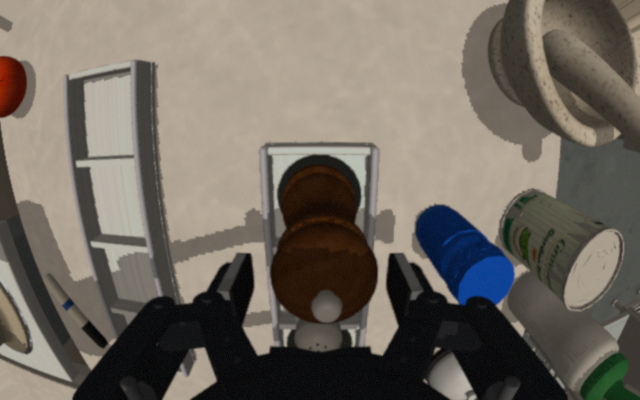

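Run:
```python
from h import *
s=manip.get_state();d=manip.get_image('wrist')
print(wcast(s,d,[(326,300),(326,306)],.16).round(4), wcast(s,d,[(264,148),(380,147)],.036).round(4))
```

```text
[[0.6477 0.1637 0.16  ]
 [0.6474 0.1608 0.16  ]] [[0.6088 0.2068 0.036 ]
 [0.6921 0.2002 0.036 ]]
```

>>> step_arm:
  increments:
    - {"grip": 0.8, "delta_pos": [0.0025, 0.006, -0.003], "twist": 0}
    - {"grip": 0.8, "delta_pos": [0, 0, 0], "twist": 0}
    - {"grip": 0, "delta_pos": [0, 0, 0], "twist": 0}
    - {"grip": 0, "delta_pos": [0, 0, 0], "twist": 0}
    - {"grip": 0, "delta_pos": [0, 0, 0], "twist": 0}
    - {"grip": 0, "delta_pos": [0, 0, 0], "twist": 0}
    - {"grip": 0, "delta_pos": [0, 0, 0], "twist": 0}
    - {"grip": 0, "delta_pos": [0, 0, 0], "twist": 0}

```text
clock: 4.62
position: [0.6471, 0.1615, 0.1105]
ee_rot: [0.477, 0.522, 0.477, -0.522]
contact_force: [0.3, -0.4, 1.2]
width: 0.0462
```

>>> step_arm:
  increments:
    - {"grip": 0, "delta_pos": [0, 0, 0.01], "twist": 0}
    - {"grip": 0, "delta_pos": [0, 0, 0.02], "twist": 0}
    - {"grip": 0, "delta_pos": [0, 0, 0.03], "twist": 0}
    - {"grip": 0, "delta_pos": [0, 0, 0.03], "twist": 0}
    - {"grip": 0, "delta_pos": [0, 0, 0.02], "twist": 0}
    - {"grip": 0, "delta_pos": [0, 0, 0.01], "twist": 0}
    - {"grip": 0, "delta_pos": [0, 0, 0], "twist": 0}

```text
clock: 5.2
position: [0.6481, 0.1614, 0.2333]
ee_rot: [0.478, 0.523, 0.476, -0.52]
contact_force: [0.8, -1.1, -2.1]
width: 0.0464
```

>>> step_arm:
  increments:
    - {"grip": 0, "delta_pos": [-0.0112, -0.0085, 0], "twist": -0.4}
    - {"grip": 0, "delta_pos": [-0.022, -0.0155, 0], "twist": -0.5}
    - {"grip": 0, "delta_pos": [-0.026, -0.018, 0], "twist": -0.5}
    - {"grip": 0, "delta_pos": [-0.03, -0.021, 0], "twist": 0}
    - {"grip": 0, "delta_pos": [-0.03, -0.021, 0], "twist": 0}
    - {"grip": 0, "delta_pos": [-0.03, -0.021, 0], "twist": 0}
    - {"grip": 0, "delta_pos": [-0.026, -0.018, 0], "twist": 0}
    - {"grip": 0, "delta_pos": [-0.022, -0.0155, 0], "twist": 0}
    - {"grip": 0, "delta_pos": [-0.0143, -0.01, 0], "twist": 0}
    - {"grip": 0, "delta_pos": [0, 0, 0], "twist": 0}

```text
clock: 6.03
position: [0.4304, 0.0116, 0.2285]
ee_rot: [-0.469, -0.526, -0.472, 0.53]
contact_force: [-0.2, 0.7, -2.9]
width: 0.0465
```

Run:
```python
from h import *
s=manip.get_state();print(s['position'],s['width'],s['contact_force'],np.degrees(np.arctan2(rot(s)[1,1],rot(s)[0,1])))
d=manip.get_image('wrist');cv2.imwrite('pics/w3.png',d['img'][:,:,::-1])
d=manip.get_image('side');cv2.imwrite('pics/s3.png',d['img'][100:300,180:480,::-1])
```

```text
[0.43039407 0.01158298 0.22852004] 0.04645505823769471 [-0.20148423  0.70340172 -2.94106576] -6.653409326919133
```

View pics/w3.png

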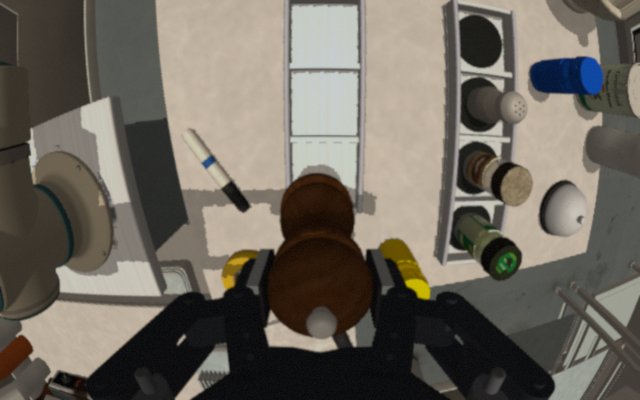

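Run:
```python
from h import *
s=manip.get_state();d=manip.get_image('wrist');print(s['position'])
print(wcast(s,d,[(287,137),(368,136),(287,70),(366,70),(450,260),(500,3)],.036).round(4))
e=np.array([.1138,.9935])
print(wcast(s,d,[(480,41)],.012).round(4))
```

```text
[0.43446553 0.01277675 0.22927207]
[[ 0.404   0.0606  0.036 ]
 [ 0.4917  0.0519  0.036 ]
 [ 0.4132  0.1332  0.036 ]
 [ 0.4967  0.1241  0.036 ]
 [ 0.5912 -0.1158  0.036 ]
 [ 0.6756  0.2087  0.036 ]]
[[0.6516 0.1613 0.012 ]]
```

>>> step_arm:
  increments:
    - {"grip": 0, "delta_pos": [0.001, 0, -0.01], "twist": 0}
    - {"grip": 0, "delta_pos": [0, 0, -0.02], "twist": 0}
    - {"grip": 0, "delta_pos": [0, 0, -0.025], "twist": 0}
    - {"grip": 0, "delta_pos": [0, 0, -0.025], "twist": 0}
    - {"grip": 0, "delta_pos": [0, 0, -0.018], "twist": 0}
    - {"grip": 0, "delta_pos": [0, 0, -0.01], "twist": 0}
    - {"grip": 0, "delta_pos": [0, 0, -0.006], "twist": 0}
    - {"grip": 0, "delta_pos": [0, 0, -0.003], "twist": 0}
    - {"grip": 0, "delta_pos": [0, 0, -0.001], "twist": 0}
    - {"grip": 0, "delta_pos": [0, 0, 0], "twist": 0}

```text
clock: 7.02
position: [0.4371, 0.013, 0.1124]
ee_rot: [0.471, 0.528, 0.471, -0.527]
contact_force: [0.6, -0.5, -2.7]
width: 0.0463
```

>>> step_arm:
  increments:
    - {"grip": 0, "delta_pos": [0, 0, -0.001], "twist": 0}
    - {"grip": 0, "delta_pos": [0, 0, 0], "twist": 0}

```text
clock: 7.18
position: [0.437, 0.0128, 0.1119]
ee_rot: [0.471, 0.528, 0.47, -0.527]
contact_force: [0.5, 1.0, -2.1]
width: 0.0462
```

>>> step_arm:
  increments:
    - {"grip": 0, "delta_pos": [0, 0, -0.002], "twist": 0}
    - {"grip": 0, "delta_pos": [0, 0, -0.001], "twist": 0}
    - {"grip": 0, "delta_pos": [0, 0, -0.001], "twist": 0}
    - {"grip": 0, "delta_pos": [0, 0, 0], "twist": 0}

```text
clock: 7.52
position: [0.4365, 0.0128, 0.1075]
ee_rot: [0.471, 0.528, 0.47, -0.528]
contact_force: [-0.1, -0.6, -1.0]
width: 0.0467
```

>>> step_arm:
  increments:
    - {"grip": 0.2, "delta_pos": [0, 0, -0.001], "twist": 0}
    - {"grip": 0.9, "delta_pos": [0, 0, 0], "twist": 0}
    - {"grip": 0.9, "delta_pos": [0, 0, 0], "twist": 0}
    - {"grip": 0.9, "delta_pos": [0, 0, 0], "twist": 0}
    - {"grip": 0.9, "delta_pos": [0, 0, 0], "twist": 0}
    - {"grip": 0.9, "delta_pos": [0, 0, 0.02], "twist": 0}
    - {"grip": 0.9, "delta_pos": [0, 0, 0.03], "twist": 0}
    - {"grip": 0.9, "delta_pos": [0, 0, 0.03], "twist": 0}
    - {"grip": 0.9, "delta_pos": [0, 0, 0.01], "twist": 0}

```text
clock: 8.27
position: [0.4387, 0.0126, 0.2001]
ee_rot: [0.473, 0.529, 0.469, -0.526]
contact_force: [-0.1, 0.2, -0.6]
width: 0.0769
```

>>> step_arm:
  increments:
    - {"grip": 0.9, "delta_pos": [0.015, 0.005, 0], "twist": 0.4}
    - {"grip": 0.9, "delta_pos": [0.025, 0.0085, 0], "twist": 0.5}
    - {"grip": 0.9, "delta_pos": [0.035, 0.0115, 0], "twist": 0.5}
    - {"grip": 0.9, "delta_pos": [0.035, 0.0115, 0], "twist": 0}
    - {"grip": 0.9, "delta_pos": [0.035, 0.0115, 0], "twist": 0}
    - {"grip": 0.9, "delta_pos": [0.025, 0.0085, 0], "twist": 0}
    - {"grip": 0.9, "delta_pos": [0.02, 0.0065, 0], "twist": 0}
    - {"grip": 0.9, "delta_pos": [0.01, 0.0035, 0], "twist": 0}
    - {"grip": 0.9, "delta_pos": [0, 0, 0], "twist": 0}
    - {"grip": 0.9, "delta_pos": [0, 0, 0], "twist": 0}

```text
clock: 9.1
position: [0.6355, 0.0792, 0.1956]
ee_rot: [-0.477, -0.521, -0.478, 0.523]
contact_force: [-0.3, -0.6, 0.1]
width: 0.0765
```

Run:
```python
from h import *
s=manip.get_state();print(s['position'],s['width'],s['contact_force'],np.degrees(np.arctan2(rot(s)[1,1],rot(s)[0,1])))
d=manip.get_image('wrist')['img'];t=manip.get_image('top')['img']
cv2.imwrite('pics/w4.png',np.vstack([d[:,:,::-1],cv2.resize(t[150:335,200:470,::-1],(292,200))[:,:].copy() if 0 else cv2.copyMakeBorder(t[145:335,200:470,::-1],0,0,0,370,0)]))
```

```text
[0.63553712 0.07920827 0.1956414 ] 0.07652206078515263 [-0.30363235 -0.61824156  0.09113336] -5.127214917590039
```

View pics/w4.png

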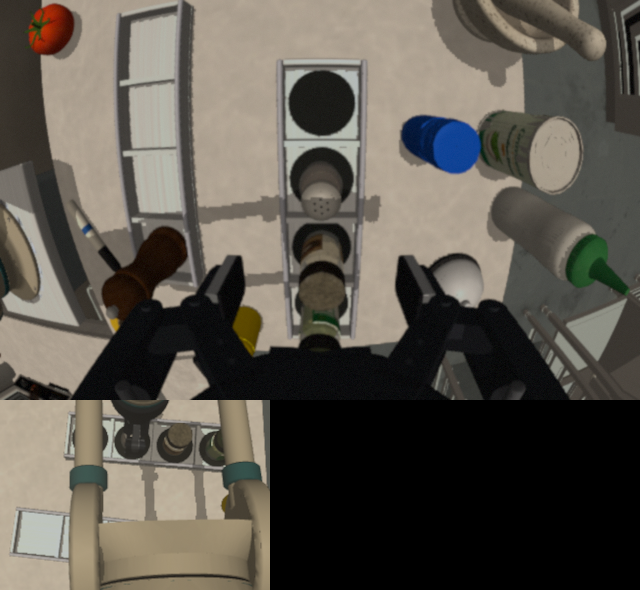

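Run:
```python
from h import *
s=manip.get_state();d=manip.get_image('wrist')
print(wcast(s,d,[(322,201),(322,206)],.1).round(4), wcast(s,d,[(325,293)],.108).round(4),wcast(s,d,[(322,103),(322,178)],.012).round(4))
```

```text
[[0.6368 0.0807 0.1   ]
 [0.6365 0.0764 0.1   ]] [[ 0.6322 -0.0029  0.108 ]] [[0.6442 0.1589 0.012 ]
 [0.6371 0.0787 0.012 ]]
```

>>> step_arm:
  increments:
    - {"grip": 0.9, "delta_pos": [0.001, 0, -0.02], "twist": 0}
    - {"grip": 0.9, "delta_pos": [0, 0, -0.03], "twist": 0}
    - {"grip": 0.9, "delta_pos": [0, 0, -0.035], "twist": 0}
    - {"grip": 0.9, "delta_pos": [0, 0, -0.03], "twist": 0}
    - {"grip": 0.9, "delta_pos": [0, 0, -0.02], "twist": 0}
    - {"grip": 0.9, "delta_pos": [0, 0, -0.0095], "twist": 0}
    - {"grip": 0.9, "delta_pos": [0, 0, 0], "twist": 0}
    - {"grip": 0.9, "delta_pos": [0, 0, 0], "twist": 0}

```text
clock: 9.92
position: [0.6375, 0.0791, 0.0527]
ee_rot: [0.477, 0.522, 0.477, -0.522]
contact_force: [-0.1, -0.5, 0.5]
width: 0.0769
```

>>> step_arm:
  force: 40
  increments:
    - {"grip": 0, "delta_pos": [0, 0, 0], "twist": 0}
    - {"grip": 0, "delta_pos": [0, 0, 0], "twist": 0}
    - {"grip": 0, "delta_pos": [0, 0, 0], "twist": 0}
    - {"grip": 0, "delta_pos": [0, 0, 0], "twist": 0}
    - {"grip": 0, "delta_pos": [0, 0, 0], "twist": 0}
    - {"grip": 0, "delta_pos": [0, 0, 0], "twist": 0}
    - {"grip": 0, "delta_pos": [0, 0, 0], "twist": 0}

```text
clock: 10.5
position: [0.6383, 0.0795, 0.0537]
ee_rot: [0.478, 0.523, 0.476, -0.521]
contact_force: [-0.5, 0.2, 4.9]
width: 0.036
```

>>> step_arm:
  increments:
    - {"grip": 0, "delta_pos": [0, 0, 0], "twist": 0}
    - {"grip": 0, "delta_pos": [0, 0, 0], "twist": 0}

```text
clock: 10.67
position: [0.6383, 0.0795, 0.0537]
ee_rot: [0.478, 0.523, 0.476, -0.521]
contact_force: [-0.8, 0.3, 6.1]
width: 0.036
```

Run:
```python
from h import *
s=manip.get_state();print(s['position'],s['width'],s['contact_force'],s['moment'])
d=manip.get_image('wrist');cv2.imwrite('pics/w5.png',d['img'][:,:,::-1])
d=manip.get_image('side');cv2.imwrite('pics/s5.png',cv2.resize(d['img'][120:290,220:440,::-1],None,fx=3,fy=3,interpolation=cv2.INTER_CUBIC))
```

```text
[0.63828261 0.07946919 0.05369679] 0.036029714958052204 [-0.81990103  0.32464469  6.0874713 ] [0.0387454  0.16595408 0.04207684]
```

View pics/w5.png

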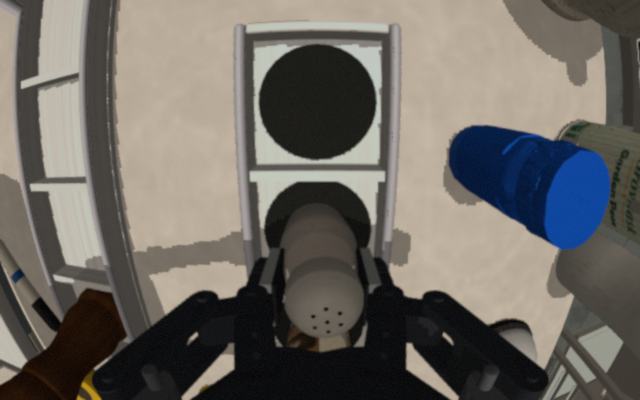

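View pics/s5.png

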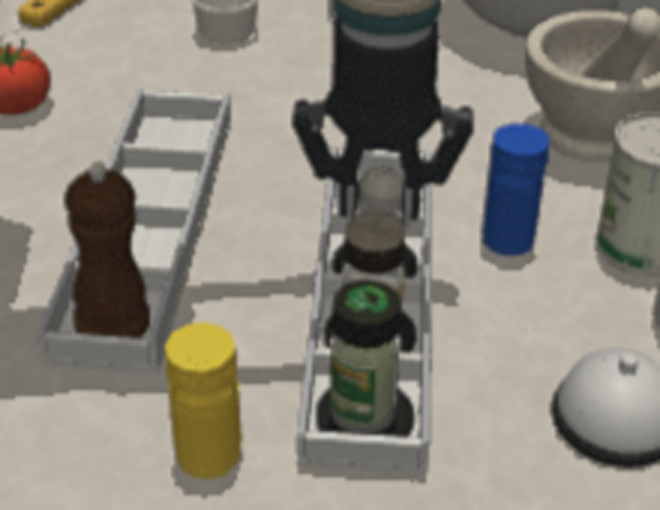

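>>> step_arm:
  increments:
    - {"grip": 0, "delta_pos": [0, 0, 0.01], "twist": 0}
    - {"grip": 0, "delta_pos": [0, 0, 0.02], "twist": 0}
    - {"grip": 0, "delta_pos": [0, 0, 0.025], "twist": 0}
    - {"grip": 0, "delta_pos": [0, 0, 0.02], "twist": 0}
    - {"grip": 0, "delta_pos": [0, 0, 0.01], "twist": 0}
    - {"grip": 0, "delta_pos": [-0.01, 0.001, 0], "twist": 0}
    - {"grip": 0, "delta_pos": [-0.02, 0.0015, 0], "twist": -0.5}
    - {"grip": 0, "delta_pos": [-0.03, 0.002, 0], "twist": -0.5}
    - {"grip": 0, "delta_pos": [-0.03, 0.002, 0], "twist": -0.5}
    - {"grip": 0, "delta_pos": [-0.03, 0.002, 0], "twist": 0}

```text
clock: 11.6
position: [0.5141, 0.0879, 0.1351]
ee_rot: [-0.469, -0.527, -0.471, 0.529]
contact_force: [-0.1, 0.7, -0.5]
width: 0.036
```

>>> step_arm:
  increments:
    - {"grip": 0, "delta_pos": [-0.03, 0.002, 0], "twist": 0}
    - {"grip": 0, "delta_pos": [-0.022, 0.0015, 0], "twist": 0}
    - {"grip": 0, "delta_pos": [-0.014, 0.001, 0], "twist": 0}
    - {"grip": 0, "delta_pos": [-0.006, 0.0005, 0], "twist": 0}
    - {"grip": 0, "delta_pos": [0, 0, 0], "twist": 0}
    - {"grip": 0, "delta_pos": [0, 0, 0], "twist": 0}
    - {"grip": 0, "delta_pos": [0, 0, 0], "twist": 0}

```text
clock: 12.18
position: [0.4467, 0.0928, 0.1367]
ee_rot: [0.47, 0.528, 0.47, -0.528]
contact_force: [1.1, -0.5, -0.8]
width: 0.036
```

Run:
```python
from h import *
s=manip.get_state();print(s['position'],s['width'],s['contact_force'],np.degrees(np.arctan2(rot(s)[1,1],rot(s)[0,1])))
d=manip.get_image('wrist');cv2.imwrite('pics/w6.png',d['img'][:,:,::-1])
```

```text
[0.44666393 0.0927967  0.13673188] 0.03598912877807277 [ 1.09149508 -0.52903744 -0.80479379] -6.650085827859428
```

View pics/w6.png

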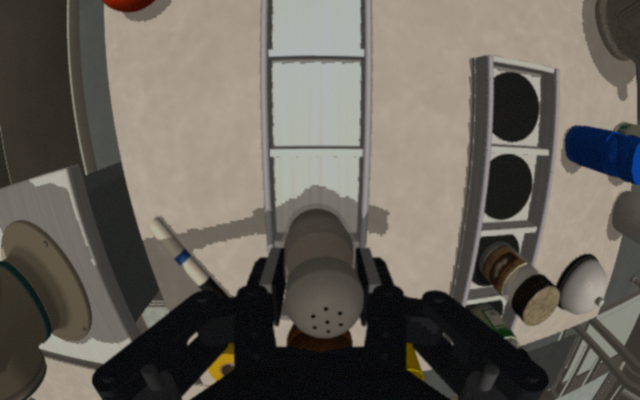

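>>> step_arm:
  increments:
    - {"grip": 0, "delta_pos": [-0.001, 0, -0.01], "twist": 0}
    - {"grip": 0, "delta_pos": [0, 0, -0.02], "twist": 0}
    - {"grip": 0, "delta_pos": [0, 0, -0.02], "twist": 0}
    - {"grip": 0, "delta_pos": [0, 0, -0.018], "twist": 0}
    - {"grip": 0, "delta_pos": [0, 0, -0.01], "twist": 0}
    - {"grip": 0, "delta_pos": [0, 0, -0.005], "twist": 0}
    - {"grip": 0, "delta_pos": [0, 0, -0.001], "twist": 0}
    - {"grip": 0, "delta_pos": [0, 0, -0.0005], "twist": 0}
    - {"grip": 0, "delta_pos": [0, 0, 0], "twist": 0}
    - {"grip": 0, "delta_pos": [0, 0, 0], "twist": 0}

```text
clock: 13.07
position: [0.4453, 0.0929, 0.053]
ee_rot: [0.471, 0.529, 0.47, -0.528]
contact_force: [0.4, -0.2, -1.2]
width: 0.0363
```

Creep 2 mm more, release, and rise.

>>> step_arm:
  increments:
    - {"grip": 0, "delta_pos": [0, 0, -0.001], "twist": 0}
    - {"grip": 0, "delta_pos": [0, 0, -0.001], "twist": 0}
    - {"grip": 0, "delta_pos": [0, 0, -0.0005], "twist": 0}
    - {"grip": 0, "delta_pos": [0, 0, 0], "twist": 0}

```text
clock: 13.4
position: [0.445, 0.0929, 0.0507]
ee_rot: [0.471, 0.529, 0.47, -0.528]
contact_force: [-0.6, -0.3, 5.2]
width: 0.0357
```

>>> step_arm:
  increments:
    - {"grip": 0.2, "delta_pos": [0, 0, 0], "twist": 0}
    - {"grip": 0.9, "delta_pos": [0, 0, 0], "twist": 0}
    - {"grip": 0.9, "delta_pos": [0, 0, 0], "twist": 0}
    - {"grip": 0.9, "delta_pos": [0, 0, 0], "twist": 0}
    - {"grip": 0.9, "delta_pos": [0, 0, 0], "twist": 0}
    - {"grip": 0.9, "delta_pos": [0, 0, 0.025], "twist": 0}
    - {"grip": 0.9, "delta_pos": [0, 0, 0.035], "twist": 0}
    - {"grip": 0.9, "delta_pos": [0, 0, 0.035], "twist": 0}
    - {"grip": 0.9, "delta_pos": [0, 0, 0.03], "twist": 0}
    - {"grip": 0.9, "delta_pos": [0, 0, 0.01], "twist": 0}

```text
clock: 14.23
position: [0.447, 0.0931, 0.1892]
ee_rot: [0.472, 0.53, 0.468, -0.526]
contact_force: [-0.0, -0.7, 0.9]
width: 0.0768
```

>>> step_arm:
  increments:
    - {"grip": 0.9, "delta_pos": [0.0145, -0.008, 0], "twist": 0.5}
    - {"grip": 0.9, "delta_pos": [0.025, -0.0125, 0], "twist": 0.5}
    - {"grip": 0.9, "delta_pos": [0.035, -0.018, 0], "twist": 0.5}
    - {"grip": 0.9, "delta_pos": [0.035, -0.018, 0], "twist": 0}
    - {"grip": 0.9, "delta_pos": [0.035, -0.018, 0], "twist": 0}
    - {"grip": 0.9, "delta_pos": [0.025, -0.0125, 0], "twist": 0}
    - {"grip": 0.9, "delta_pos": [0.012, -0.006, 0], "twist": 0}
    - {"grip": 0.9, "delta_pos": [0.005, -0.002, 0], "twist": 0}
    - {"grip": 0.9, "delta_pos": [0, 0, 0], "twist": 0}
    - {"grip": 0.9, "delta_pos": [0, 0, 0], "twist": 0}

```text
clock: 15.07
position: [0.6299, -0.0017, 0.1843]
ee_rot: [-0.476, -0.522, -0.478, 0.522]
contact_force: [-0.7, -0.2, 0.4]
width: 0.0769
```

Run:
```python
from h import *
s=manip.get_state();print(s['position'],s['width'],np.degrees(np.arctan2(rot(s)[1,1],rot(s)[0,1])))
d=manip.get_image('wrist');cv2.imwrite('pics/w7.png',d['img'][:,:,::-1])
np.save('w7.npy',s['position'])
```

```text
[ 0.629877   -0.00168867  0.18429822] 0.07689297084706653 -5.136510051040174
```

View pics/w7.png

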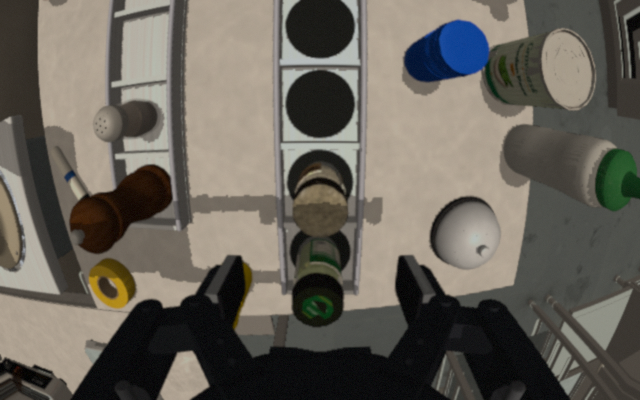

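Run:
```python
from h import *
s=manip.get_state();d=manip.get_image('wrist');print(s['position'])
print(wcast(s,d,[(321,209)],.108).round(4), wcast(s,d,[(319,302)],.117).round(4),wcast(s,d,[(320,177),(320,255)],.012).round(4))
```

```text
[ 0.62958433 -0.00140106  0.18459828]
[[6.307e-01 4.000e-04 1.080e-01]] [[ 0.6222 -0.0776  0.117 ]] [[ 0.63    0.0025  0.012 ]
 [ 0.622  -0.0881  0.012 ]]
```

>>> step_arm:
  increments:
    - {"grip": 0.9, "delta_pos": [0.001, 0.001, -0.02], "twist": 0}
    - {"grip": 0.9, "delta_pos": [0, 0, -0.03], "twist": 0}
    - {"grip": 0.9, "delta_pos": [0, 0, -0.03], "twist": 0}
    - {"grip": 0.9, "delta_pos": [0, 0, -0.025], "twist": 0}
    - {"grip": 0.9, "delta_pos": [0, 0, -0.0165], "twist": 0}
    - {"grip": 0.9, "delta_pos": [0, 0, -0.008], "twist": 0}
    - {"grip": 0.9, "delta_pos": [0, 0, 0], "twist": 0}
    - {"grip": 0.9, "delta_pos": [0, 0, 0], "twist": 0}

```text
clock: 15.83
position: [0.6319, -0.0007, 0.0561]
ee_rot: [0.477, 0.522, 0.477, -0.522]
contact_force: [0.2, -0.3, 0.4]
width: 0.0769
```

>>> step_arm:
  increments:
    - {"grip": 0, "delta_pos": [0, 0, 0], "twist": 0}
    - {"grip": 0, "delta_pos": [0, 0, 0], "twist": 0}
    - {"grip": 0, "delta_pos": [0, 0, 0], "twist": 0}
    - {"grip": 0, "delta_pos": [0, 0, 0], "twist": 0}
    - {"grip": 0, "delta_pos": [0, 0, 0], "twist": 0}
    - {"grip": 0, "delta_pos": [0, 0, 0], "twist": 0}
    - {"grip": 0, "delta_pos": [0, 0, 0], "twist": 0}

```text
clock: 16.42
position: [0.6323, -0.0011, 0.0567]
ee_rot: [0.477, 0.522, 0.477, -0.522]
contact_force: [-2.4, 0.4, 6.1]
width: 0.0422
```

>>> step_arm:
  increments:
    - {"grip": 0, "delta_pos": [0, 0, 0.01], "twist": 0}
    - {"grip": 0, "delta_pos": [0, 0, 0.02], "twist": 0}
    - {"grip": 0, "delta_pos": [0, 0, 0.025], "twist": 0}
    - {"grip": 0, "delta_pos": [0, 0, 0.025], "twist": 0}
    - {"grip": 0, "delta_pos": [0, 0, 0.015], "twist": 0}
    - {"grip": 0, "delta_pos": [0, 0, 0.005], "twist": 0}
    - {"grip": 0, "delta_pos": [-0.01, 0.01, 0], "twist": 0}
    - {"grip": 0, "delta_pos": [-0.02, 0.02, 0], "twist": -0.5}
    - {"grip": 0, "delta_pos": [-0.025, 0.025, 0], "twist": -0.5}
    - {"grip": 0, "delta_pos": [-0.025, 0.025, 0], "twist": -0.5}

```text
clock: 17.25
position: [0.5492, 0.0798, 0.1534]
ee_rot: [-0.469, -0.528, -0.471, 0.53]
contact_force: [1.0, 0.7, -1.2]
width: 0.042
```

>>> step_arm:
  increments:
    - {"grip": 0, "delta_pos": [-0.025, 0.025, 0], "twist": 0}
    - {"grip": 0, "delta_pos": [-0.025, 0.024, 0], "twist": 0}
    - {"grip": 0, "delta_pos": [-0.024, 0.023, 0], "twist": 0}
    - {"grip": 0, "delta_pos": [-0.016, 0.016, 0], "twist": 0}
    - {"grip": 0, "delta_pos": [-0.008, 0.008, 0], "twist": 0}
    - {"grip": 0, "delta_pos": [0, 0, 0], "twist": 0}
    - {"grip": 0, "delta_pos": [0, 0, 0], "twist": 0}
    - {"grip": 0, "delta_pos": [0, 0, 0], "twist": 0}

```text
clock: 17.92
position: [0.455, 0.1743, 0.1551]
ee_rot: [0.47, 0.528, 0.47, -0.528]
contact_force: [-0.1, -0.2, -0.9]
width: 0.042
```

Run:
```python
from h import *
s=manip.get_state();print(s['position'],s['width'],s['contact_force'],np.degrees(np.arctan2(rot(s)[1,1],rot(s)[0,1])))
d=manip.get_image('wrist');cv2.imwrite('pics/w8.png',d['img'][:,:,::-1])
```

```text
[0.45500149 0.17425279 0.15510067] 0.041990868802353705 [-0.06011633 -0.24846472 -0.88821619] -6.659867381251158
```

View pics/w8.png

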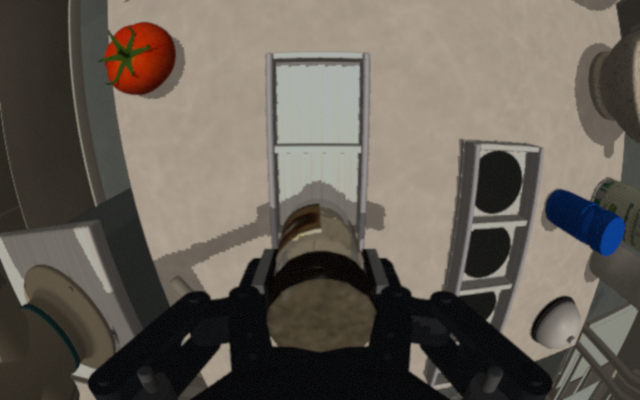

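>>> step_arm:
  increments:
    - {"grip": 0, "delta_pos": [0, 0, -0.01], "twist": 0}
    - {"grip": 0, "delta_pos": [0, 0, -0.025], "twist": 0}
    - {"grip": 0, "delta_pos": [0, 0, -0.025], "twist": 0}
    - {"grip": 0, "delta_pos": [0, 0, -0.02], "twist": 0}
    - {"grip": 0, "delta_pos": [0, 0, -0.012], "twist": 0}
    - {"grip": 0, "delta_pos": [0, 0, -0.006], "twist": 0}
    - {"grip": 0, "delta_pos": [0, 0, -0.0015], "twist": 0}
    - {"grip": 0, "delta_pos": [0, 0, 0], "twist": 0}
    - {"grip": 0, "delta_pos": [0, 0, -0.001], "twist": 0}
    - {"grip": 0, "delta_pos": [0, 0, 0], "twist": 0}

```text
clock: 18.8
position: [0.4548, 0.1749, 0.0555]
ee_rot: [0.47, 0.529, 0.47, -0.528]
contact_force: [-0.0, 0.1, -0.7]
width: 0.042
```

>>> step_arm:
  increments:
    - {"grip": 0, "delta_pos": [0, 0, -0.001], "twist": 0}
    - {"grip": 0, "delta_pos": [0, 0, 0], "twist": 0}

```text
clock: 18.97
position: [0.4543, 0.175, 0.0543]
ee_rot: [0.47, 0.529, 0.47, -0.528]
contact_force: [-0.1, 0.0, -2.1]
width: 0.0423
```

>>> step_arm:
  increments:
    - {"grip": 0, "delta_pos": [0, 0, -0.001], "twist": 0}
    - {"grip": 0, "delta_pos": [0, 0, 0], "twist": 0}
    - {"grip": 0.2, "delta_pos": [0, 0, 0], "twist": 0}
    - {"grip": 0.9, "delta_pos": [0, 0, 0], "twist": 0}
    - {"grip": 0.9, "delta_pos": [0, 0, 0], "twist": 0}
    - {"grip": 0.9, "delta_pos": [0, 0, 0], "twist": 0}
    - {"grip": 0.9, "delta_pos": [0, 0, 0], "twist": 0}
    - {"grip": 0.9, "delta_pos": [0, 0, 0.025], "twist": 0}
    - {"grip": 0.9, "delta_pos": [0, 0, 0.035], "twist": 0}
    - {"grip": 0.9, "delta_pos": [0, 0, 0.035], "twist": 0}

```text
clock: 19.8
position: [0.4529, 0.1746, 0.1479]
ee_rot: [-0.47, -0.527, -0.471, 0.529]
contact_force: [0.8, 0.2, -1.0]
width: 0.0768
```

>>> step_arm:
  increments:
    - {"grip": 0.9, "delta_pos": [0, 0, 0.03], "twist": 0}
    - {"grip": 0.9, "delta_pos": [0.0095, -0.015, 0.01], "twist": 0.5}
    - {"grip": 0.9, "delta_pos": [0.018, -0.028, 0], "twist": 0.5}
    - {"grip": 0.9, "delta_pos": [0.021, -0.032, 0], "twist": 0.5}
    - {"grip": 0.9, "delta_pos": [0.021, -0.032, 0], "twist": 0}
    - {"grip": 0.9, "delta_pos": [0.021, -0.032, 0], "twist": 0}
    - {"grip": 0.9, "delta_pos": [0.021, -0.032, 0], "twist": 0}
    - {"grip": 0.9, "delta_pos": [0.021, -0.032, 0], "twist": 0}
    - {"grip": 0.9, "delta_pos": [0.018, -0.029, 0], "twist": 0}
    - {"grip": 0.9, "delta_pos": [0.012, -0.018, 0], "twist": 0}

```text
clock: 20.63
position: [0.6181, -0.0787, 0.1872]
ee_rot: [-0.477, -0.522, -0.476, 0.523]
contact_force: [-0.1, 0.7, -0.4]
width: 0.0766
```

>>> step_arm:
  increments:
    - {"grip": 0.9, "delta_pos": [0.003, -0.007, 0], "twist": 0}
    - {"grip": 0.9, "delta_pos": [0, 0, 0], "twist": 0}
    - {"grip": 0.9, "delta_pos": [0, 0, 0], "twist": 0}
    - {"grip": 0.9, "delta_pos": [0, 0, 0], "twist": 0}

```text
clock: 20.97
position: [0.6183, -0.0806, 0.1877]
ee_rot: [-0.477, -0.522, -0.478, 0.522]
contact_force: [-0.1, -0.5, 0.3]
width: 0.0765
```

Run:
```python
from h import *
s=manip.get_state();print(s['position'],s['width'],np.degrees(np.arctan2(rot(s)[1,1],rot(s)[0,1])))
d=manip.get_image('wrist');cv2.imwrite('pics/w9.png',d['img'][:,:,::-1])
```

```text
[ 0.61834572 -0.08061548  0.1876891 ] 0.07654406891648834 -5.086596194639565
```

View pics/w9.png

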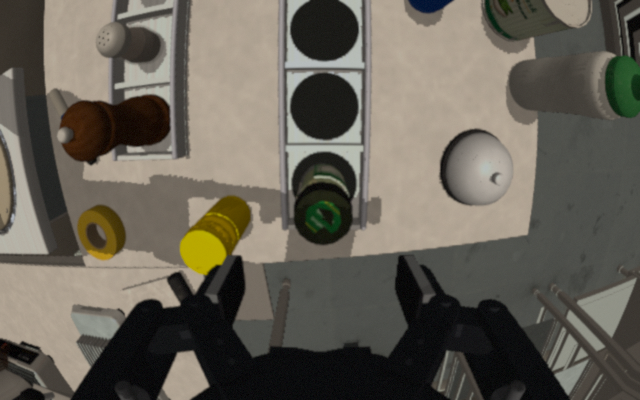

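>>> step_arm:
  increments:
    - {"grip": 0.9, "delta_pos": [0.002, -0.001, -0.02], "twist": 0}
    - {"grip": 0.9, "delta_pos": [0, 0, -0.03], "twist": 0}
    - {"grip": 0.9, "delta_pos": [0, 0, -0.03], "twist": 0}
    - {"grip": 0.9, "delta_pos": [0, 0, -0.025], "twist": 0}
    - {"grip": 0.9, "delta_pos": [0, 0, -0.015], "twist": 0}
    - {"grip": 0.9, "delta_pos": [0, 0, -0.008], "twist": 0}
    - {"grip": 0.9, "delta_pos": [0, 0, 0], "twist": 0}
    - {"grip": 0.9, "delta_pos": [0, 0, 0], "twist": 0}

```text
clock: 21.68
position: [0.6216, -0.0824, 0.0605]
ee_rot: [0.478, 0.522, 0.477, -0.522]
contact_force: [0.2, -0.1, 0.7]
width: 0.0764
```

>>> step_arm:
  increments:
    - {"grip": 0, "delta_pos": [0, 0, 0], "twist": 0}
    - {"grip": 0, "delta_pos": [0, 0, 0], "twist": 0}
    - {"grip": 0, "delta_pos": [0, 0, 0], "twist": 0}
    - {"grip": 0, "delta_pos": [0, 0, 0], "twist": 0}
    - {"grip": 0, "delta_pos": [0, 0, 0], "twist": 0}
    - {"grip": 0, "delta_pos": [0, 0, 0], "twist": 0}
    - {"grip": 0, "delta_pos": [0, 0, 0], "twist": 0}

```text
clock: 22.27
position: [0.6221, -0.0832, 0.0615]
ee_rot: [0.478, 0.522, 0.476, -0.521]
contact_force: [-1.2, 0.1, 5.6]
width: 0.0442
```

>>> step_arm:
  increments:
    - {"grip": 0, "delta_pos": [0, 0, 0.01], "twist": 0}
    - {"grip": 0, "delta_pos": [0, 0, 0.02], "twist": 0}
    - {"grip": 0, "delta_pos": [0, 0, 0.03], "twist": 0}
    - {"grip": 0, "delta_pos": [0, 0, 0.03], "twist": 0}
    - {"grip": 0, "delta_pos": [0, 0, 0.02], "twist": 0}
    - {"grip": 0, "delta_pos": [-0.004, 0.009, 0.01], "twist": 0}
    - {"grip": 0, "delta_pos": [-0.009, 0.02, 0], "twist": -0.5}
    - {"grip": 0, "delta_pos": [-0.012, 0.026, 0], "twist": -0.5}
    - {"grip": 0, "delta_pos": [-0.014, 0.03, 0], "twist": -0.5}
    - {"grip": 0, "delta_pos": [-0.014, 0.03, 0], "twist": 0}

```text
clock: 23.1
position: [0.5668, 0.0332, 0.1792]
ee_rot: [-0.469, -0.528, -0.47, 0.529]
contact_force: [0.4, 0.2, -0.1]
width: 0.0443
```

>>> step_arm:
  increments:
    - {"grip": 0, "delta_pos": [-0.014, 0.03, 0], "twist": 0}
    - {"grip": 0, "delta_pos": [-0.014, 0.03, 0], "twist": 0}
    - {"grip": 0, "delta_pos": [-0.014, 0.03, 0], "twist": 0}
    - {"grip": 0, "delta_pos": [-0.014, 0.03, 0], "twist": 0}
    - {"grip": 0, "delta_pos": [-0.014, 0.03, 0], "twist": 0}
    - {"grip": 0, "delta_pos": [-0.014, 0.03, 0], "twist": 0}
    - {"grip": 0, "delta_pos": [-0.012, 0.025, 0], "twist": 0}
    - {"grip": 0, "delta_pos": [-0.006, 0.013, 0], "twist": 0}
    - {"grip": 0, "delta_pos": [-0.003, 0.006, 0], "twist": 0}
    - {"grip": 0, "delta_pos": [0, 0, 0], "twist": 0}

```text
clock: 23.93
position: [0.4619, 0.257, 0.1794]
ee_rot: [-0.471, -0.527, -0.471, 0.528]
contact_force: [-0.1, 0.3, -1.1]
width: 0.0444
```

>>> step_arm:
  increments:
    - {"grip": 0, "delta_pos": [0, 0, 0], "twist": 0}
    - {"grip": 0, "delta_pos": [0, 0, 0], "twist": 0}

```text
clock: 24.1
position: [0.4637, 0.2549, 0.1796]
ee_rot: [-0.47, -0.528, -0.47, 0.529]
contact_force: [0.8, -0.1, -1.2]
width: 0.0441
```

Run:
```python
from h import *
s=manip.get_state();print(s['position'],s['width'],s['contact_force'],np.degrees(np.arctan2(rot(s)[1,1],rot(s)[0,1])))
d=manip.get_image('wrist');cv2.imwrite('pics/w10.png',d['img'][:,:,::-1])
```

```text
[0.46373596 0.25494711 0.17964096] 0.04412420246219228 [ 0.79710638 -0.12702226 -1.16405773] -6.686929144032993
```

View pics/w10.png

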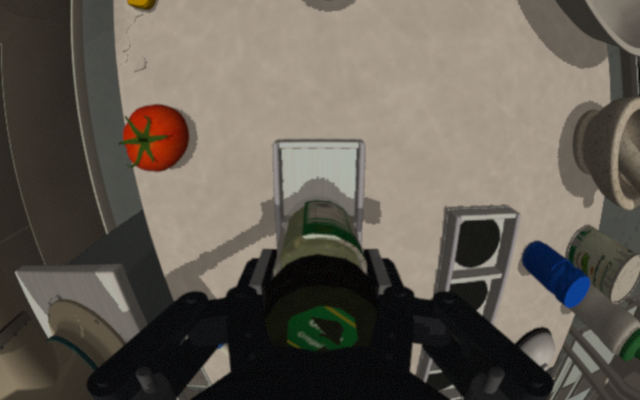

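>>> step_arm:
  increments:
    - {"grip": 0, "delta_pos": [0, 0.001, -0.01], "twist": 0}
    - {"grip": 0, "delta_pos": [0, 0, -0.025], "twist": 0}
    - {"grip": 0, "delta_pos": [0, 0, -0.03], "twist": 0}
    - {"grip": 0, "delta_pos": [0, 0, -0.025], "twist": 0}
    - {"grip": 0, "delta_pos": [0, 0, -0.015], "twist": 0}
    - {"grip": 0, "delta_pos": [0, 0, -0.01], "twist": 0}
    - {"grip": 0, "delta_pos": [0, 0, -0.004], "twist": 0}
    - {"grip": 0, "delta_pos": [0, 0, 0], "twist": 0}
    - {"grip": 0, "delta_pos": [0, 0, 0], "twist": 0}

```text
clock: 24.9
position: [0.4643, 0.2569, 0.0613]
ee_rot: [0.47, 0.529, 0.47, -0.528]
contact_force: [0.8, -0.4, -0.7]
width: 0.0441
```

>>> step_arm:
  increments:
    - {"grip": 0, "delta_pos": [0, 0, -0.001], "twist": 0}
    - {"grip": 0, "delta_pos": [0, 0, 0], "twist": 0}

```text
clock: 25.07
position: [0.4643, 0.2571, 0.0608]
ee_rot: [0.471, 0.529, 0.47, -0.527]
contact_force: [-1.1, -1.5, -0.9]
width: 0.0443
```

Creep the rest, release, and retreat upward and away.

>>> step_arm:
  increments:
    - {"grip": 0, "delta_pos": [0, 0, -0.001], "twist": 0}
    - {"grip": 0, "delta_pos": [0, 0, -0.001], "twist": 0}
    - {"grip": 0, "delta_pos": [0, 0, 0], "twist": 0}
    - {"grip": 0, "delta_pos": [0, 0, 0], "twist": 0}

```text
clock: 25.4
position: [0.4639, 0.2571, 0.0585]
ee_rot: [0.47, 0.529, 0.47, -0.528]
contact_force: [-0.5, 0.7, 3.3]
width: 0.0443
```

>>> step_arm:
  increments:
    - {"grip": 0.2, "delta_pos": [0, 0, 0], "twist": 0}
    - {"grip": 0.9, "delta_pos": [0, 0, 0], "twist": 0}
    - {"grip": 0.9, "delta_pos": [0, 0, 0], "twist": 0}
    - {"grip": 0.9, "delta_pos": [0, 0, 0], "twist": 0}
    - {"grip": 0.9, "delta_pos": [0, 0, 0], "twist": 0}
    - {"grip": 0.9, "delta_pos": [0, 0, 0.025], "twist": 0}
    - {"grip": 0.9, "delta_pos": [0, 0, 0.035], "twist": 0}
    - {"grip": 0.9, "delta_pos": [0, 0, 0.035], "twist": 0}
    - {"grip": 0.9, "delta_pos": [0, 0, 0.035], "twist": 0}
    - {"grip": 0.9, "delta_pos": [0, 0, 0.02], "twist": 0}

```text
clock: 26.23
position: [0.4648, 0.2574, 0.2116]
ee_rot: [0.471, 0.53, 0.47, -0.526]
contact_force: [-0.3, -0.7, -0.2]
width: 0.0766
```

>>> step_arm:
  increments:
    - {"grip": 0.9, "delta_pos": [0.02, -0.025, 0.01], "twist": 0}
    - {"grip": 0.9, "delta_pos": [0.02, -0.03, 0.01], "twist": 0}
    - {"grip": 0.9, "delta_pos": [0.02, -0.03, 0], "twist": 0}
    - {"grip": 0.9, "delta_pos": [0.02, -0.03, 0], "twist": 0}
    - {"grip": 0.9, "delta_pos": [0.02, -0.03, 0], "twist": 0}
    - {"grip": 0.9, "delta_pos": [0.02, -0.03, 0], "twist": 0}
    - {"grip": 0.9, "delta_pos": [0.02, -0.03, 0], "twist": 0}
    - {"grip": 0.9, "delta_pos": [0.01, -0.03, 0], "twist": 0}
    - {"grip": 0.9, "delta_pos": [0, -0.03, 0], "twist": 0}
    - {"grip": 0.9, "delta_pos": [0, -0.02, 0], "twist": 0}

```text
clock: 27.07
position: [0.6139, -0.0312, 0.2269]
ee_rot: [-0.47, -0.528, -0.47, 0.529]
contact_force: [-0.0, -0.5, 0.3]
width: 0.077
```

>>> step_arm:
  increments:
    - {"grip": 0.9, "delta_pos": [0, 0, 0], "twist": 0}
    - {"grip": 0.9, "delta_pos": [0, 0, 0], "twist": 0}
    - {"grip": 0.9, "delta_pos": [0, 0, 0], "twist": 0}
    - {"grip": 0.9, "delta_pos": [0, 0, 0], "twist": 0}
    - {"grip": 0.9, "delta_pos": [0, 0, 0], "twist": 0}
    - {"grip": 0.9, "delta_pos": [0, 0, 0], "twist": 0}

```text
clock: 27.57
position: [0.6134, -0.027, 0.2279]
ee_rot: [0.471, 0.528, 0.471, -0.528]
contact_force: [0.5, 0.2, 0.1]
width: 0.0772
```

Run:
```python
from h import *
s=manip.get_state();print(s['position'],s['width'],s['contact_force'])
a=manip.get_image('wrist')['img'];d=manip.get_image('side')['img']
cv2.imwrite('pics/f.png',np.vstack([a[:330,:,::-1],cv2.resize(d[125:260,210:480,::-1],(540,270))[:, :].repeat(1,0) if 0 else cv2.copyMakeBorder(cv2.resize(d[125:260,200:500,::-1],(600,270),interpolation=cv2.INTER_CUBIC),0,0,0,40,0)]))
```

```text
[ 0.61336584 -0.02697704  0.22794445] 0.07719659561008728 [0.45905549 0.22690711 0.07445016]
```

View pics/f.png

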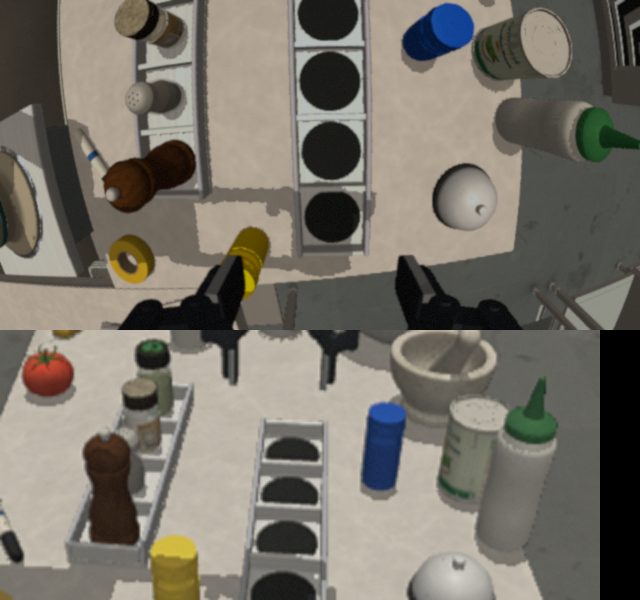

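Run:
```python
from h import *
s=manip.get_state();d=manip.get_image('wrist')
C=np.array([.4497,.134]);e=np.array([.1138,.9935]);x=np.array([e[1],-e[0]])
for n,p,z in(('mill',(112,196),.157),('salt',(140,98),.097),('short',(132,21),.105)):
    P=wcast(s,d,p,z)[0,:2]-C;print(n,'rack x,y',(P@x).round(4),(P@e).round(4))
print(manip.sign_off())
```

```text
mill rack x,y 0.0046 -0.1269
salt rack x,y 0.0065 -0.0454
short rack x,y 0.0015 0.033
the job is handed in; nothing more can be done
None
```

All four seasonings are in the once-empty rack in reverse order, upright and released, and I handed the job in at about 28 s on the robot's clock. From right to left they now stand as pepper mill, salt shaker, short jar, tall jar.

- **Position:** A last wrist-camera check put the mill, salt shaker and short jar within about 8 mm of their pocket centres, against the 18 mm allowed. The tall jar was out of that view, so I did not measure it that way. It was released about 1 mm from its pocket's planned centre, and the side image shows it upright.
- **Surroundings:** The mats are still in the full rack, and the blue and yellow look-alikes were not touched. The gripper ended clear of everything.
- **Disagreements along the way:**
    - My first grip on the mill was about 6 mm off-centre, so I opened and regripped before lifting it.
    - The gripper closed to 36 mm on the salt shaker, where its 44 mm body was expected. It was still carried and set down upright.
    - Estimates from the top and wrist cameras differed by 3 to 7 mm, which is within the fit.

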